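# Take the UV hand lamp off its sloping stand and lay it on the pad

## Robot

A 6-joint arm with a two-finger parallel gripper is mounted at the origin on the work surface. World frame = base frame: x ahead of the robot, y to its left, z up, the work surface at z = 0. Lengths are in m, angles in degrees, forces in N, time in s.
With the tool pointing down it reaches from about 0.35 to 0.875 m from the base axis. Payload 4.2 kg.
Tool frame: the origin (TCP) lies on the mounting face of the last link; the fingertips stand 182 mm ahead of it and the grasp point (between the pads) lies 164 mm ahead of it (r.tcp_to_grasp is the distance from the TCP to the grasp point, in m); z points along the fingers, y is the line along which they close (so a half turn about z gives the same grasp; the last joint's range is limited). The gripper opens to 87 mm and grips with 3 to 60 N. Pads are 19 mm wide; open, the fingers measure 117 mm over their backs; the gripper's body (75 mm by 190 mm) begins 51 mm behind the grasp point.
Start: joints at [-54.454, 22.042, 0.453, 0, -68.411, -14.817], TCP at [0.221, -0.585, 0.405] pointing down, gripper open.
Joint ranges: [-179.83, 179.83], [-69.29, 118.12], [-61.27, 80.66], [-181.25, 117.63], [-171.15, -9.14], [-177.46, 177.46]. Speed limits (degrees/s): [159.86, 159.86, 180, 180, 180, 180].

## Interface

Orientations are given as a 3x3 rotation matrix whose columns are the frame's x, y, z axes.
In Python, from station import sense, eyes, r gives the robot as it stands.
- The arm moves only by the tool jog_arm, never from a script. Its argument "increments" is a list of rows, each a list of 4 numbers: the shift along the tool's x, y, z normalised to -1 to 1, where 1 is 0.02 m, then the turn about the tool's z normalised to -1 to 1, where 1 is 0.08 rad. A call has 1 to 10 rows; each row shifts and turns the commanded pose from where the row before left it, along the tool's axes as they then stand; what a row does not reach is not made up. A row lasts 1/10 s, in which the tool goes at most 50 mm and 8.59 degrees, less where a joint would pass 70% of its speed; a pose out of reach is approached as far as the arm can. A call with a number of a shift or a turn outside -1 to 1 is refused whole. A call with a gripper value outside its range is refused whole. "grip" is the finger opening in mm, from 0 to 87, set as the call begins (left out, the last holds). The fingers move at their own pace and stop on an object; the grip force is fixed at half the most. Time passes only in rows, so rows that do not move let the fingers close. It gives the time, the measured TCP pose, the force, the opening and the grip force at its end, in the units of the state.
- sense(): the state, without advancing time (a new reading comes with each control period).
- eyes.capture(name): name is "scene" or "top" or "wrist"; returns the picture (384x512x3 uint8, blue, green, red); there is no depth.
- eyes.get_calibration(name): a dict with "camera_matrix" (3x3 intrinsics, pixels), "k1" (the pictures are not rectified: a ray, as slopes to the right and down, at radius r is drawn at 1 + k1 r^2 times it, then the intrinsics apply), "R" (3x3) and "t" (3): a world point X has camera coordinates R X + t; the wrist camera has in their place "T_tool_cam" (4x4, takes a point from camera to tool coordinates, whose origin is the TCP and whose axes are the flange's). Camera axes: x right, y down, z forward; pixel columns grow to the right and rows downward; lengths in m; the calibration is good to about 2 mm. A picture is of the moment at which its call begins: read the wrist's pose just before it. get_calibration takes no time and is no camera call.
- r.finish_job(): hands the job in; it is judged then, once.
Trained networks look in the newest picture that a camera, given by its name, has taken for a name from the list of things; names that differ only in an ending like _2 or _b are one class to them, and where a whole thing is asked for, a point or a joint stands for the part that bears it (a point fixed in the world has none). Each returns a list of dicts, best first, with "conf" (0 to 1); they miss things now and then, are a little off and sometimes report something else, mostly with a low value. They report only what shows in the picture. A call takes as long as a camera call. They do not tell look-alikes from the thing itself.
- eyes.spot_in(camera, name): "centre" ([x, y, z] in m, in world coordinates, good to about 4 mm: the middle of the surface that is visible of it).
- eyes.outline_of(camera, name): "mask" (384x512 bool, what is visible of it).
The state is a dict: "time_s": time; "joints": joint angles; "joint_velocities": joint speeds; "effort": joint torques, N m; "tcp_pos": TCP position; "ee_rot": TCP orientation; "wrist_force": force on the tool from outside, world axes, zero at the start; "moment": the same for the moment, N m; "gripper_width": opening from 0.0 (shut) to 1.0 (fully open); "gripper_force": force on a finger pad.
Only numpy, scipy, OpenCV 4.12 (cv2) and the standard library are available. Lean on these libraries where they do the work, as an engineer would, in place of code of your own. Each camera call takes 0.05 s, during which the arm holds its last target. There are 200 camera calls.

## Task

Take the UV hand lamp by its carrying handle, lift it clear of its sloping stand and lay it down gently on the blue pad beside the stand, window down and flat, with the whole lamp on the pad. Let go of it there; do not drop it, and leave the mirror mount, the brown bottle and the cuvette rack where they are.

Things in the scene. Friction and masses are not known exactly. Their poses are not given: they have to be found in the camera images.
- lamp: UV hand lamp, 0.4 to 0.65 kg: white box housing with black end caps, 70 (x) by 200 (y) by 55 mm (z), violet window underneath, black handle and red switch on top. Origin: centre of the underside (window face); z out of the top, y along its length. It starts loose on the stand, its z leaning 35 degrees from vertical towards the stand's -x. Centre of mass about 38 mm above the origin
- lamp_handle: fixed carrying handle on the lamp: a straight black bar along the lamp's y, 18 mm wide (x), 16 mm deep (z), 124 mm long, on two end posts 100 mm apart. Origin: centre of the bar, 103 mm from the lamp's origin along the lamp's z; 40 mm free between bar and housing. Axes as the lamp's
- stand: grey steel stand bolted down; base 210 mm (y), 80 mm to -x and 110 mm to +x of the origin, which lies on the table; z up. Two rails under the lamp's ends slope 35 degrees, low at -x (robot's side), with a 9 mm lip against the lamp's lower edge; open above. The lamp's origin rests at about (-10, 0, 78) mm, its y along the stand's y. Black sample plate on the base at +x
- pad: thin blue pad fixed to the table, 130 mm (its x) by 270 mm (its y), 8 mm thick, firm; to the left or the right of the stand, a little turned. Origin: centre of its underside, on the table; z up
- lamp_corner0 (a point): corner of the lamp's underside at (35, 100, 0) mm in the lamp's frame
- lamp_corner1 (a point): corner of the lamp's underside at (35, -100, 0) mm in the lamp's frame
- lamp_corner2 (a point): corner of the lamp's underside at (-35, 100, 0) mm in the lamp's frame
- lamp_corner3 (a point): corner of the lamp's underside at (-35, -100, 0) mm in the lamp's frame
- mirror: bystander: black mirror mount on a steel post with a round foot, 64 mm wide, 137 mm high, loose. Origin: centre of its foot
- bottle: bystander: brown glass jar with a black cap, 60 mm across, 120 mm high, loose. Origin: centre of its bottom
- rack: bystander: white cuvette rack, 50 by 120 mm, 55 mm high with its cuvettes, loose. Origin: centre of its bottom
Not all that is in view belongs to the job. Of the things like the lamp, leave any that is green or pink; of the rest the smaller one is meant.

How it is judged (in metres and radians):
On the way:
1. the lamp is lifted clear of its stand, held by the handle (contact force between the fingers and lamp_handle above 1 N and contact force between lamp and stand below 0.05 N and z of lamp in the frame of stand above 0.1 m), for 0.2 s.
At the end, for the whole second after the job is handed in: The lamp lies still and released on the pad, window down, flat within 5 degrees and 4 mm, all four corners of its underside within the pad's outline (1 mm over allowed); mirror mount, bottle and rack upright within 25 mm of where they were (x of lamp_corner0 in the frame of pad between -0.066 and 0.066 m and y of lamp_corner0 in the frame of pad between -0.136 and 0.136 m and x of lamp_corner1 in the frame of pad between -0.066 and 0.066 m and y of lamp_corner1 in the frame of pad between -0.136 and 0.136 m and x of lamp_corner2 in the frame of pad between -0.066 and 0.066 m and y of lamp_corner2 in the frame of pad between -0.136 and 0.136 m and x of lamp_corner3 in the frame of pad between -0.066 and 0.066 m and y of lamp_corner3 in the frame of pad between -0.136 and 0.136 m and angle between lamp's own z axis and vertical below 0.08 rad and z of lamp in the frame of pad below 0.012 m and linear speed of lamp below 0.02 m/s and angular speed of lamp below 0.1 rad/s and distance of each of mirror, bottle, rack from where it was at the start of the episode below 0.025 m and angle between each of mirror, bottle, rack's own z axis and vertical below 0.2 rad); the robot touches nothing.
It fails at once if the lamp is dropped: with no finger on it, it moves faster than 0.35 m/s (a fall of over 6 mm) or flops over faster than 6 rad/s (from over 12 degrees of tilt) (contact force between the fingers and lamp below 0.05 N and (linear speed of lamp above 0.35 m/s or angular speed of lamp above 6 rad/s)).
It fails at once if the lamp is banged down: it moves faster than 0.3 m/s with its underside less than 8 mm above the pad's top (z of lamp in the frame of pad below 0.016 m and linear speed of lamp above 0.3 m/s).
It fails at once if the mirror mount, the bottle or the rack is pushed more than 25 mm away or tipped (distance of any of mirror, bottle, rack from where it was at the start of the episode above 0.025 m or angle between any of mirror, bottle, rack's own z axis and vertical above 0.3 rad).
It also fails if it takes over 40 s, if anything falls off the work surface, if the arm or the gripper's body presses on something with over 40 N, if the wrist force passes 120 N, or if a joint passes its speed limit or range.

## Working session

There is one attempt and no reset: what is moved stays moved. The work goes in short steps, Python scripts to look and compute and a tool call to move; the robot and the scene stay as the last step left them, time stands still between calls to the robot, and variables do not carry over. Pictures are saved under pics/ and viewed, at most 10 in all, crops included, and the job is handed in when it is done.

Besides the shell and the picture viewer there is one more tool, called after "Emit:" as a command line: name --pt "numbers of a row" for each row, then --argument value for the rest. jog_arm: Moves the arm, as the interface text tells. Its arguments: {"type":"object","properties":{"increments":{"type":"array"},"grip":{"type":"number"}},"required":["increments"]}

```bash
mkdir -p pics
python3 - <<'E'
from station import sense, eyes, r
import cv2, numpy as np
s=sense(); print(s['tcp_pos'],np.round(s['ee_rot'],3),s['time_s'])
for c in ("scene","top"):
    im=eyes.capture(c); cv2.imwrite(f"pics/{c}0.png",im)
    for n in ("lamp","lamp_handle","stand","pad","mirror","bottle","rack"):
        print(c,n,[(np.round(d['centre'],3).tolist(),round(d['conf'],2)) for d in eyes.spot_in(c,n)])
    k=eyes.get_calibration(c); print({a:np.round(b,4).tolist() for a,b in k.items()})
E
```

```text
[ 0.22119058 -0.58434499  0.40366862] [[-0.935 -0.354 -0.001]
 [-0.354  0.935  0.002]
 [ 0.     0.002 -1.   ]] 0.0
scene lamp [([0.522, -0.017, 0.127], 0.93), ([0.24, -0.3, 0.092], 0.75), ([0.841, 0.082, 0.069], 0.71), ([0.33, 0.195, 0.066], 0.62)]
scene lamp_handle [([0.877, 0.03, 0.04], 0.84), ([0.491, -0.012, 0.164], 0.77), ([0.324, 0.127, 0.042], 0.68)]
scene stand [([0.595, -0.039, 0.008], 0.62)]
scene pad [([0.479, -0.37, 0.009], 0.73)]
scene mirror [([0.443, 0.365, 0.08], 0.79)]
scene bottle [([0.734, -0.266, 0.083], 0.74)]
scene rack [([0.741, 0.28, 0.029], 0.84)]
{'camera_matrix': [[391.4143, 0.0, 252.24], [0.0, 391.4143, 191.5786], [0.0, 0.0, 1.0]], 'k1': -0.1143, 'R': [[-0.7088, 0.7054, 0.004], [0.5467, 0.5529, -0.6289], [-0.4458, -0.4435, -0.7775]], 't': [0.3632, -0.1733, 1.4273]}
top lamp [([0.278, -0.339, 0.055], 0.98), ([0.517, -0.035, 0.132], 0.95), ([0.297, 0.182, 0.069], 0.77)]
top lamp_handle [([0.486, -0.019, 0.166], 0.98), ([0.278, -0.352, 0.054], 0.88), ([0.866, 0.025, 0.046], 0.84), ([0.319, 0.121, 0.045], 0.63)]
top stand [([0.591, -0.058, 0.009], 0.95)]
top pad [([0.476, -0.384, 0.005], 0.75)]
top mirror [([0.423, 0.352, 0.106], 0.86)]
top bottle [([0.715, -0.277, 0.098], 0.84)]
top rack [([0.729, 0.271, 0.031], 0.67), ([0.589, -0.06, 0.01], 0.21)]
{'camera_matrix': [[489.9583, 0.0, 253.574], [0.0, 489.9583, 193.6359], [0.0, 0.0, 1.0]], 'k1': -0.0757, 'R': [[-0.0591, -0.9982, -0.0046], [-0.9764, 0.0587, -0.2079], [0.2079, -0.0078, -0.9781]], 't': [0.0275, 0.4842, 1.4243]}
```

View pics/top0.png

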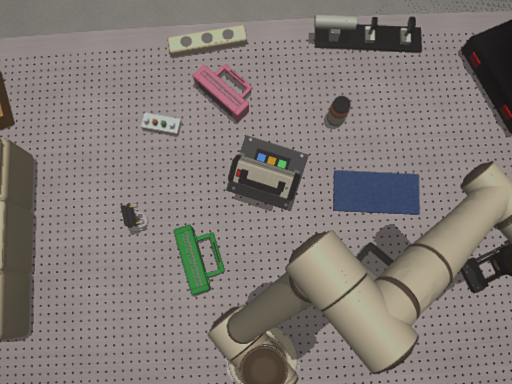

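View pics/scene0.png

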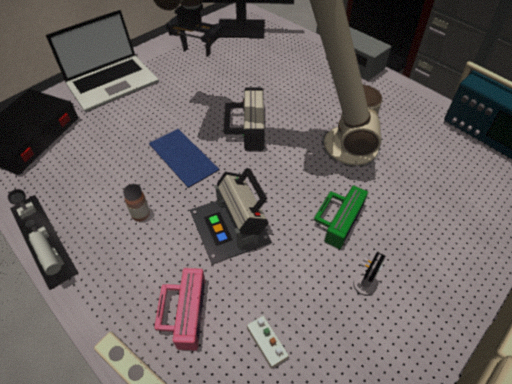

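```bash
cat > h.py <<'E'
from station import sense, eyes, r
import cv2, numpy as np
def rays(c,px):
    k=eyes.get_calibration(c); K=np.array(k['camera_matrix']); 
    d=(np.asarray(px,float)-K[:2,2])/[K[0,0],K[1,1]]; u=d.copy()
    for _ in range(20): u=d/(1+k['k1']*(u**2).sum(1,keepdims=True))
    if 'R' in k: R=np.array(k['R']); t=np.array(k['t']); o=-R.T@t; M=R.T
    else:
        s=sense(); T=np.eye(4); T[:3,:3]=s['ee_rot']; T[:3,3]=s['tcp_pos']; T=T@np.array(k['T_tool_cam']); M=T[:3,:3]; o=T[:3,3]
    return o, np.c_[u,np.ones(len(u))]@M.T
def onplane(c,px,z):
    o,d=rays(c,px); return o+d*((z-o[2])/d[:,2:3])
def proj(c,X):
    k=eyes.get_calibration(c); K=np.array(k['camera_matrix']); X=np.asarray(X,float)
    if 'R' in k: P=X@np.array(k['R']).T+k['t']
    else:
        s=sense(); T=np.eye(4); T[:3,:3]=s['ee_rot']; T[:3,3]=s['tcp_pos']; T=np.linalg.inv(T@np.array(k['T_tool_cam'])); P=X@T[:3,:3].T+T[:3,3]
    u=P[:,:2]/P[:,2:]; u=u*(1+k['k1']*(u**2).sum(1,keepdims=True))
    return u*[K[0,0],K[1,1]]+K[:2,2]
def rect(c,mask,z):
    cn=max(cv2.findContours(mask.astype(np.uint8),0,cv2.CHAIN_APPROX_NONE)[0],key=len)[:,0]
    return cv2.minAreaRect((onplane(c,cn,z)[:,:2]*1000).astype(np.float32))
E
python3 - <<'E'
from h import *
for c in ("top","scene"):
    im=eyes.capture(c)
    for n,z in (("pad",.008),("stand",.008),("lamp_handle",.162)):
        for d in eyes.outline_of(c,n): print(c,n,round(d['conf'],2),d['mask'].sum(),[np.round(q,1).tolist() if not np.isscalar(q) else round(q,1) for q in rect(c,d['mask'],z)], np.argwhere(d['mask']).mean(0)[::-1].round())
a=cv2.resize(cv2.imread('pics/top0.png')[125:225,215:315],(500,500),interpolation=3)
b=cv2.resize(cv2.imread('pics/scene0.png')[80:280,150:300],(375,500),interpolation=3)
im=np.hstack([a,b[:, :300]]); cv2.imwrite('pics/crop.png',im)
E
```

```text
top pad 0.93 3517 [[477.6, -384.0], [269.4, 133.3], 83.2] [376. 192.]
top stand 0.56 2036 [[616.5, -71.2], [208.7, 71.2], 67.3] [269. 168.]
top lamp_handle 0.92 386 [[300.6, 128.2], [118.3, 54.6], 14.2] [213. 255.]
top lamp_handle 0.9 423 [[493.8, -23.5], [130.4, 43.6], 67.1] [260. 183.]
top lamp_handle 0.86 309 [[805.0, 37.7], [113.3, 45.2], 44.6] [235.  78.]
top lamp_handle 0.83 296 [[275.6, -323.5], [93.3, 49.8], 74.2] [376. 254.]
scene pad 0.96 1889 [[482.5, -379.9], [264.4, 127.0], 83.8] [183. 158.]
scene pad 0.69 1055 [[735.8, 276.2], [128.0, 55.2], 75.1] [267. 342.]
scene stand 0.69 2792 [[553.8, -74.8], [271.7, 195.0], 68.4] [223. 231.]
scene lamp_handle 0.93 310 [[333.6, -266.9], [155.2, 61.3], 46.0] [232. 119.]
scene lamp_handle 0.83 319 [[403.4, 178.2], [118.1, 46.4], 13.9] [326. 208.]
scene lamp_handle 0.71 503 [[504.6, -12.7], [159.0, 62.4], 67.2] [254. 189.]
scene lamp_handle 0.65 2586 [[623.0, 15.2], [215.6, 159.7], 67.7] [223. 232.]
scene lamp_handle 0.61 475 [[879.7, 95.2], [111.3, 46.1], 42.3] [164. 306.]
```

View pics/crop.png

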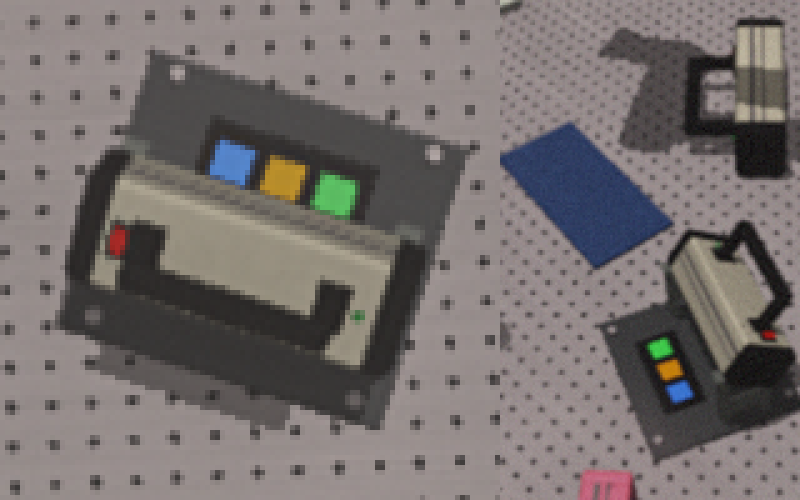

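The candidates in the scene picture are:
- the white lamp on the stand at (240,200)
- a larger white lamp lying on its side at (255,118)
- a green one at (345,215)
- a pink one at (188,307)

The crop shows the white lamp on the grey stand, with its black handle bar leaning towards the robot. It is not green or pink, and it is the smaller of the two white ones, so it is the one meant. The bar lies at about (264,186) in the top picture.

Run:
```python
from h import *
c=np.array([(150,52),(468,150),(382,428),(60,325)])/5.+[214.6,124.6]
P=onplane("top",c,.006)[:,:2]; print(P.round(4))
e=(P[0]-P[1])+(P[3]-P[2]); f=(P[0]-P[3])+(P[1]-P[2])
a=np.degrees(np.arctan2(e[1],e[0])); b=np.degrees(np.arctan2(f[1],f[0])); print(a,b+90,np.linalg.norm(e)/2,np.linalg.norm(f)/2)
yaw=np.radians((a+b+90)/2-90); R=np.array([[np.cos(yaw),-np.sin(yaw)],[np.sin(yaw),np.cos(yaw)]])
o=P.mean(0)-R@[.015,0]; H=o+R@[-.069,0]; print("yaw",np.degrees(yaw),"stand",o,"handle",H)
print("bar from crop",onplane("top",np.array([[243,303]])/5+[214.6,124.6],.166))
print(proj("top",[[*H,.166]]), proj("scene",[[*H,.166]]))
s=sense(); Rt=np.array(s['ee_rot'])
# tool y along stand x or -x
ty=np.degrees(np.arctan2(Rt[1,1],Rt[0,1])); print("tool y heading",ty)
T=np.array([*H,.164+.30]); print("d tool",Rt.T@(T-s['tcp_pos']), eyes.get_calibration("wrist"))
```

```text
[[ 0.6872  0.0155]
 [ 0.6101 -0.1816]
 [ 0.4355 -0.1139]
 [ 0.5124  0.0813]]
68.57110861292443 69.08961964519003 0.2106793934099677 0.18699550692841085
yaw -21.16963587094277 stand [ 0.54733134 -0.04424387] handle [ 0.48298778 -0.01932587]
bar from crop [[ 0.48290987 -0.0286183   0.166     ]]
[[259.86319867 185.36844012]] [[255.09033462 182.8532201 ]]
tool y heading 110.73163626749485
d tool [-0.44485783  0.43593686 -0.05924555] {'camera_matrix': array([[310.96156241,   0.        , 255.06686673],
       [  0.        , 310.96156241, 192.13740214],
       [  0.        ,   0.        ,   1.        ]]), 'k1': -0.04316464209033443, 'T_tool_cam': array([[-2.42036047e-04, -9.68561002e-01, -2.48776057e-01,
         6.78666155e-02],
       [ 9.99999967e-01, -2.12823722e-04, -1.44319685e-04,
         2.04934820e-04],
       [ 8.68369725e-05, -2.48776084e-01,  9.68561022e-01,
         1.84445630e-02],
       [ 0.00000000e+00,  0.00000000e+00,  0.00000000e+00,
         1.00000000e+00]])}
```

Emit:
jog_arm --pt "0 0 -0.3 -1" --pt "0 0 -0.3 -1" --pt "0 0 -0.3 -1" --pt "0 0 -0.3 -1" --pt "0 0 -0.3 -1" --pt "0 0 -0.3 -1" --pt "0 0 -0.3 -1" --pt "0 0 -0.3 -1" --pt "0 0 -0.3 -1" --pt "0 0 -0.3 -1" --grip 60

```text
time_s: 2.2
tcp_pos: [0.2212, -0.5845, 0.465]
ee_rot: [[-0.395, -0.919, -0.0], [-0.919, 0.395, 0.0], [-0.0, 0.0, -1.0]]
wrist_force: [0.5, -0.2, 0.3]
gripper_width: 0.687
gripper_force: 0.0
```

```bash
cat > go.py <<'E'
from h import *
import sys
def go(x,y,z,hd=None):
    s=sense(); R=np.array(s['ee_rot']); d=R.T@(np.array([x,y,z])-s['tcp_pos'])
    h=np.degrees(np.arctan2(R[1,1],R[0,1])); print("units",(d/.02).round(2),"heading",h.round(1),"turn units",None if hd is None else round(-np.radians((hd-h+180)%360-180)/.08,2),"t",s['time_s'],"tcp",np.round(s['tcp_pos'],4))
if len(sys.argv)>1: go(*map(float,sys.argv[1:]))
E
python3 go.py .4830 -.0240 .464 158.2
```

```text
units [-30.92  -0.97   0.05] heading 156.8 turn units -0.31 t 2.2 tcp [ 0.2212 -0.5845  0.465 ]
```

Emit:
jog_arm --pt "-1 -0.1 0 -0.3" --pt "-1 -0.1 0 0" --pt "-1 0 0 0" --pt "-1 0 0 0" --pt "-1 0 0 0" --pt "-1 0 0 0" --pt "-1 0 0 0" --pt "-1 0 0 0" --pt "-1 0 0 0" --pt "-1 0 0 0"

```text
time_s: 3.2
tcp_pos: [0.3006, -0.4001, 0.4649]
ee_rot: [[-0.376, -0.927, 0.0], [-0.927, 0.376, -0.0], [0.0, -0.0, -1.0]]
wrist_force: [-0.1, 0.5, 0.9]
gripper_width: 0.69
gripper_force: 0.0
```

Emit:
jog_arm --pt "-1 0 0 0" --pt "-1 0 0 0" --pt "-1 0 0 0" --pt "-1 0 0 0" --pt "-1 0 0 0" --pt "-1 0 0 0" --pt "-1 0 0 0" --pt "-1 0 0 0" --pt "-1 0 0 0" --pt "-1 0 0 0"

```text
time_s: 4.2
tcp_pos: [0.3757, -0.2147, 0.465]
ee_rot: [[-0.376, -0.927, 0.001], [-0.927, 0.376, -0.0], [-0.0, -0.001, -1.0]]
wrist_force: [1.0, -0.0, 0.2]
gripper_width: 0.686
gripper_force: 0.0
```

```bash
python3 go.py .4830 -.0240 .464 158.2
python3 - <<'E'
from h import *
im=eyes.capture("wrist"); cv2.imwrite("pics/w1.png",im)
for n in("lamp_handle","stand","lamp"):
  print(n,[(np.round(d['centre'],3).tolist(),round(d['conf'],2)) for d in eyes.spot_in("wrist",n)])
E
```

```text
units [-10.85  -1.39   0.05] heading 157.9 turn units -0.06 t 4.2 tcp [ 0.3757 -0.2147  0.465 ]
lamp_handle [([0.287, -0.339, 0.054], 0.92), ([0.473, -0.117, 0.115], 0.18)]
stand [([0.473, -0.118, 0.008], 0.73)]
lamp [([0.242, -0.297, 0.091], 0.79), ([0.473, -0.114, 0.117], 0.64)]
```

View pics/w1.png

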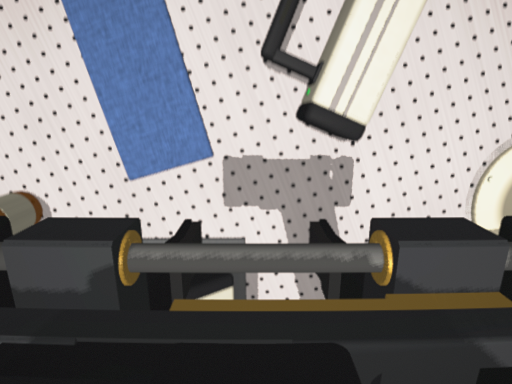

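The wrist picture shows the pad at the upper left (140,90), the big lamp lying at the upper right (360,60), and my gripper hiding the lower half. I'll go past the handle so that it falls in the free upper half.

Emit:
jog_arm --pt "-1 -0.2 0 -0.06" --pt "-1 -0.2 0 0" --pt "-1 -0.2 0 0" --pt "-1 -0.2 0 0" --pt "-1 -0.2 0 0" --pt "-1 -0.2 0 0" --pt "-1 -0.2 0 0" --pt "-1 0 0 0" --pt "-1 0 0 0" --pt "-1 0 0 0"

```text
time_s: 5.4
tcp_pos: [0.4762, -0.0405, 0.4647]
ee_rot: [[-0.372, -0.928, -0.0], [-0.928, 0.372, -0.0], [0.0, 0.0, -1.0]]
wrist_force: [-0.1, 0.1, 0.4]
gripper_width: 0.689
gripper_force: 0.0
```

Emit:
jog_arm --pt "-1 0 0 0" --pt "-1 0 0 0" --pt "-1 0 0 0" --pt "-1 0 0 0" --pt "-1 0 0 0" --pt "-0.5 0 0 0" --pt "0 0 0 0" --pt "0 0 0 0"

```text
time_s: 6.2
tcp_pos: [0.5167, 0.0616, 0.4646]
ee_rot: [[-0.371, -0.929, -0.001], [-0.929, 0.371, -0.0], [0.001, 0.0, -1.0]]
wrist_force: [-0.3, -0.2, -0.4]
gripper_width: 0.689
gripper_force: 0.0
```

```bash
python3 go.py .4830 -.0240 .464 158.2
python3 - <<'E'
from h import *
im=eyes.capture("wrist"); cv2.imwrite("pics/w2.png",im)
for n in("lamp_handle","lamp"):
  print(n,[(np.round(d['centre'],3).tolist(),round(d['conf'],2)) for d in eyes.spot_in("wrist",n)])
E
```

```text
units [ 4.6  -0.03  0.03] heading 158.2 turn units 0.0 t 6.2 tcp [0.5167 0.0616 0.4646]
lamp_handle [([0.841, 0.004, 0.045], 0.75), ([0.315, 0.124, 0.043], 0.57), ([0.517, -0.032, 0.127], 0.56), ([0.486, -0.028, 0.166], 0.55)]
lamp [([0.514, -0.032, 0.128], 0.64), ([0.286, 0.167, 0.058], 0.63), ([0.761, 0.012, 0.041], 0.59)]
```

View pics/w2.png

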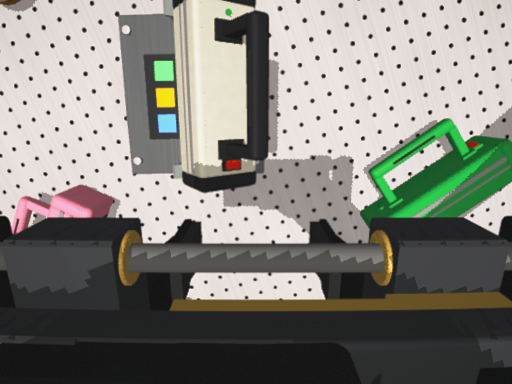

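Run:
```python
from h import *
im=cv2.imread("pics/w2.png"); g=im[:,235:285].max(2)
for r_ in (45,70,95,120,135): 
    c=np.where(g[r_]<60)[0]+235; print(r_,c.min(),c.max())
E=onplane("wrist",[[258.5,12],[258.5,159]],.162); d=E[0]-E[1]; print(E,np.linalg.norm(d),np.degrees(np.arctan2(-d[1],-d[0])),E.mean(0))
```

```text
45 247 267
70 247 268
95 247 267
120 248 267
135 248 267
[[ 0.45794812 -0.07637792  0.162     ]
 [ 0.50359526  0.03832042  0.162     ]] 0.12344784549328565 68.29864868372835 [ 0.48077169 -0.01902875  0.162     ]
```

The bar lies along columns 247–268, rows 12–159. Its length comes out at 123 mm, which matches, and its centre is at (0.4815, -0.019, 0.162). Moving over it and down.

```bash
python3 go.py .4818 -.0193 .327 158.2
```

```text
units [4.38 0.11 6.89] heading 158.2 turn units -0.01 t 6.35 tcp [0.5164 0.0613 0.4649]
```

Emit:
jog_arm --pt "1 0.1 0 0" --pt "1 0 0 0" --pt "1 0 0 0" --pt "1 0 0 0" --pt "0.4 0 0.5 0" --pt "0 0 1 0" --pt "0 0 1 0" --pt "0 0 1 0" --pt "0 0 0.5 0" --pt "0 0 0 0" --grip 55

```text
time_s: 7.35
tcp_pos: [0.4817, -0.0195, 0.3832]
ee_rot: [[-0.372, -0.928, -0.004], [-0.928, 0.372, -0.001], [0.002, 0.003, -1.0]]
wrist_force: [-0.3, 0.1, 0.0]
gripper_width: 0.634
gripper_force: 0.0
```

```bash
python3 go.py .4818 -.0193 .327 158.2
```

```text
units [-0.02 -0.01  2.81] heading 158.2 turn units -0.0 t 7.35 tcp [ 0.4817 -0.0195  0.3832]
```

Emit:
jog_arm --pt "0 0 0.7 0" --pt "0 0 0.7 0" --pt "0 0 0.7 0" --pt "0 0 0.7 0" --pt "0 0 0 0" --pt "0 0 0 0"

```text
time_s: 7.95
tcp_pos: [0.4826, -0.0191, 0.3297]
ee_rot: [[-0.371, -0.929, 0.001], [-0.929, 0.371, -0.0], [-0.0, -0.001, -1.0]]
wrist_force: [0.2, 0.1, 0.2]
gripper_width: 0.634
gripper_force: 0.0
```

Emit:
jog_arm --pt "0 0 0 0" --pt "0 0 0 0" --pt "0 0 0 0" --pt "0 0 0 0" --pt "0 0 0 0" --grip 30

```text
time_s: 8.45
tcp_pos: [0.4822, -0.0191, 0.3289]
ee_rot: [[-0.371, -0.929, 0.0], [-0.929, 0.371, 0.0], [-0.0, -0.0, -1.0]]
wrist_force: [0.8, -0.0, 0.4]
gripper_width: 0.358
gripper_force: 0.0
```

Emit:
jog_arm --pt "0 0 0 0" --pt "0 0 0 0" --pt "0 0 0 0" --pt "0 0 0 0" --grip 22

```text
time_s: 8.85
tcp_pos: [0.4823, -0.0191, 0.3288]
ee_rot: [[-0.371, -0.929, 0.0], [-0.929, 0.371, -0.0], [0.0, -0.0, -1.0]]
wrist_force: [0.4, 0.1, -1.1]
gripper_width: 0.255
gripper_force: 11.1
```

Emit:
jog_arm --pt "0 0 0 0" --pt "0 0 0 0" --pt "0 0 0 0" --pt "0 0 0 0" --grip 18

```text
time_s: 9.25
tcp_pos: [0.4823, -0.0191, 0.3287]
ee_rot: [[-0.371, -0.929, 0.0], [-0.929, 0.371, -0.0], [-0.0, -0.0, -1.0]]
wrist_force: [0.5, -0.3, -0.5]
gripper_width: 0.25
gripper_force: 30.0
```

Emit:
jog_arm --pt "0 0 -0.1 0" --pt "0 0 -0.1 0" --pt "0 0 -0.2 0" --pt "0 0 -0.2 0" --pt "0 0 -0.2 0" --pt "0 0 -0.2 0" --pt "0 0 -0.3 0" --pt "0 0 -0.3 0"

```text
time_s: 10.05
tcp_pos: [0.4822, -0.0191, 0.3613]
ee_rot: [[-0.371, -0.929, -0.0], [-0.929, 0.371, -0.0], [0.0, 0.0, -1.0]]
wrist_force: [0.8, 0.1, -4.8]
gripper_width: 0.242
gripper_force: 30.0
```

Emit:
jog_arm --pt "0 0 -0.6 0" --pt "0 0 -0.8 0" --pt "0 0 -0.8 0" --pt "0 0 -0.8 0" --pt "0 0 -0.8 0" --pt "0 0 -0.8 0" --pt "0 0 -0.6 0" --pt "0 0 -0.3 0" --pt "0 0 0 0" --pt "0 0 0 0"

```text
time_s: 11.05
tcp_pos: [0.482, -0.0191, 0.47]
ee_rot: [[-0.371, -0.929, -0.002], [-0.929, 0.371, 0.0], [0.0, 0.001, -1.0]]
wrist_force: [-1.0, 0.4, -4.8]
gripper_width: 0.249
gripper_force: 30.0
```

Run:
```python
from h import *
a=cv2.resize(eyes.capture("scene")[60:260,150:350],(600,600),interpolation=3)
cv2.imwrite("pics/s2.png",a)
s=sense();print(s['moment'],s['wrist_force'],s['gripper_width']*87,s['tcp_pos'],s['time_s'])
```

```text
[ 0.06057743  0.27837748 -0.0272274 ] [ 0.08561734  0.39399486 -4.24119738] 21.43871947510901 [ 0.4819811  -0.01907112  0.46977424] 11.1
```

View pics/s2.png

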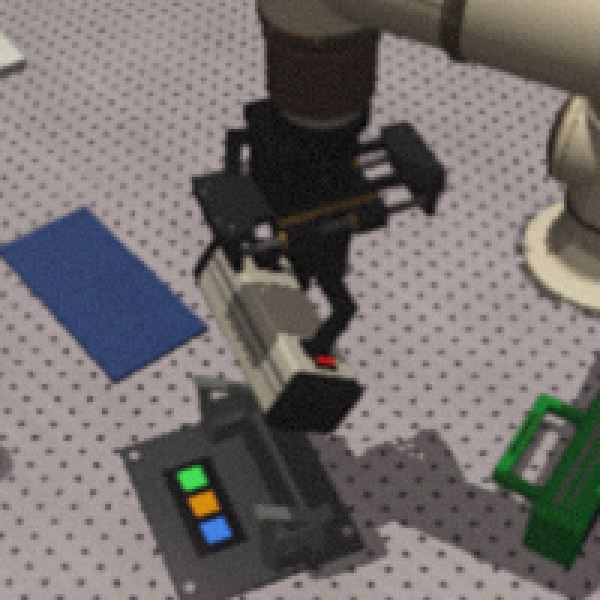

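The lamp is lifted and still tilted in the grip: its end cap, at (315,400) in the crop, is clearly leaning. I'll fit the tilt by comparing silhouettes.

```bash
cat > fit.py <<'E'
from h import *
def model(G,th,hd,dy=0):  # G bar centre, th lean, hd heading of lamp x (deg)
    a=np.radians(hd); t=np.radians(th); ex=np.array([np.cos(a),np.sin(a),0]); y=np.array([-np.sin(a),np.cos(a),0]); zu=np.array([0,0,1.])
    z=np.cos(t)*zu-np.sin(t)*ex; x=np.cos(t)*ex+np.sin(t)*zu; o=G-.103*z+dy*y
    return o,x,y,z,np.array([o+sx*.035*x+sy*.1*y+h*z for sx in(-1,1) for sy in(-1,1) for h in(0,.055)])
def hull(c,V):
    m=np.zeros((384,512),np.uint8); cv2.fillConvexPoly(m,cv2.convexHull(proj(c,V).round().astype(np.int32)),1); return m>0
E
python3 - <<'E'
from fit import *
s=sense(); R=np.array(s['ee_rot']); G=np.array(s['tcp_pos'])+.164*R[:,2]; hd=np.degrees(np.arctan2(-R[1,1],-R[0,1])); print(G,hd)
for c in("scene","top"):
    im=eyes.capture(c); ms=eyes.outline_of(c,"lamp")
    V=hull(c,model(G,30,hd)[4]); ms=sorted(ms,key=lambda d:-(d['mask']&V).sum())[:1]
    for d in ms:
        m=d['mask'].copy()
        q=[]
        for th in range(-10,91,5):
            h=hull(c,model(G,th,hd)[4]); q.append((round((m&h).sum()/(m|h).sum(),2),th))
        print(c,round(d['conf'],2),m.sum(),sorted(q)[::-1][:6])
E
```

```text
[ 0.48163203 -0.0190856   0.30577461] -21.7924917095912
scene 0.83 2137 [(np.float64(0.73), 35), (np.float64(0.73), 30), (np.float64(0.71), 40), (np.float64(0.68), 25), (np.float64(0.65), 45), (np.float64(0.63), 20)]
top 0.59 833 [(np.float64(0.32), 35), (np.float64(0.32), 30), (np.float64(0.3), 40), (np.float64(0.3), 25), (np.float64(0.27), 20), (np.float64(0.26), 45)]
```

Emit:
jog_arm --pt "0 0 0 -0.6" --pt "0 0 0 -0.7" --pt "0 0 0 -0.7" --pt "0 0 0 -0.7" --pt "0 0 0 -0.6" --pt "0 0 0 0" --pt "0 0 0 0"

```text
time_s: 12.0
tcp_pos: [0.4822, -0.0191, 0.4706]
ee_rot: [[-0.117, -0.993, -0.0], [-0.993, 0.117, -0.0], [0.0, 0.0, -1.0]]
wrist_force: [0.4, -0.5, -4.1]
gripper_width: 0.245
gripper_force: 30.0
```

```bash
python3 go.py .4150 -.3746 .46 173.5
```

```text
units [18.05  1.26  0.53] heading 173.3 turn units -0.05 t 12.0 tcp [ 0.4822 -0.0191  0.4706]
```

Emit:
jog_arm --pt "0.4 0.1 0 -0.05" --pt "0.7 0.1 0 0" --pt "1 0.1 0 0" --pt "1 0.1 0 0" --pt "1 0.1 0 0" --pt "1 0.1 0 0" --pt "1 0.1 0 0" --pt "1 0.1 0 0" --pt "1 0.1 0 0" --pt "1 0.1 0 0"

```text
time_s: 13.0
tcp_pos: [0.4409, -0.1994, 0.4709]
ee_rot: [[-0.113, -0.994, -0.0], [-0.994, 0.113, -0.0], [0.0, 0.0, -1.0]]
wrist_force: [-0.4, 0.2, -4.4]
gripper_width: 0.243
gripper_force: 30.0
```

Emit:
jog_arm --pt "1 0.1 0 0" --pt "1 0.1 0 0" --pt "1 0 0 0" --pt "1 0 0 0" --pt "1 0 0.3 0" --pt "1 0 0.6 0" --pt "1 0 0.8 0" --pt "1 0 0.8 0" --pt "0.6 0 0.8 0" --pt "0.3 0 0.7 0"

```text
time_s: 14.0
tcp_pos: [0.4169, -0.3757, 0.3897]
ee_rot: [[-0.114, -0.993, -0.001], [-0.993, 0.114, 0.0], [0.0, 0.001, -1.0]]
wrist_force: [-0.0, -0.3, -4.3]
gripper_width: 0.245
gripper_force: 30.0
```

```bash
python3 go.py .4150 -.3746 .282 173.5
python3 - <<'E'
from fit import *
a=eyes.capture("scene"); print([(round(d['conf'],2),[np.round(v,1) for v in rect("scene",d['mask'],.008)]) for d in eyes.outline_of("scene","pad")][:1])
cv2.imwrite("pics/s3.png",cv2.resize(a[60:240,110:310],(660,594),interpolation=3))
E
```

```text
units [-0.05  0.09  5.38] heading 173.4 turn units -0.01 t 14.0 tcp [ 0.4169 -0.3757  0.3897]
[(0.89, [array([ 481.9, -380.9]), array([271.8, 131.6]), np.float64(83.7)])]
```

View pics/s3.png

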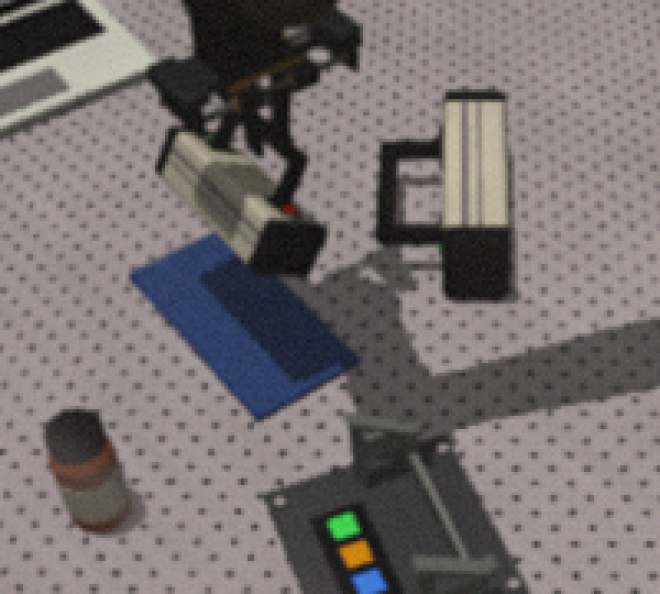

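The lamp hangs tilted over the near half of the pad, low edge down. Now I'll lower it slowly until that edge touches.

Emit:
jog_arm --pt "0 0 0.7 0" --pt "0 0 0.8 0" --pt "0 0 0.8 0" --pt "0 0 0.8 0" --pt "0 0 0.6 0" --pt "0 0 0.5 0" --pt "0 0 0.3 0" --pt "0 0 0 0"

```text
time_s: 14.9
tcp_pos: [0.4179, -0.374, 0.3002]
ee_rot: [[-0.112, -0.994, -0.001], [-0.994, 0.112, 0.001], [-0.0, 0.001, -1.0]]
wrist_force: [-0.4, 0.1, -4.3]
gripper_width: 0.245
gripper_force: 30.0
```

Emit:
jog_arm --pt "0 0 0.2 0" --pt "0 0 0.2 0" --pt "0 0 0.1 0" --pt "0 0 0 0"

```text
time_s: 15.3
tcp_pos: [0.4179, -0.3741, 0.2905]
ee_rot: [[-0.112, -0.994, -0.0], [-0.994, 0.112, 0.0], [-0.0, 0.001, -1.0]]
wrist_force: [-0.3, 0.3, -5.4]
gripper_width: 0.246
gripper_force: 30.0
```

Emit:
jog_arm --pt "0 0 0.2 0" --pt "0 0 0.1 0" --pt "0 0 0.1 0" --pt "0 0 0 0"

```text
time_s: 15.7
tcp_pos: [0.4179, -0.3741, 0.2824]
ee_rot: [[-0.112, -0.994, -0.001], [-0.994, 0.112, 0.0], [-0.0, 0.001, -1.0]]
wrist_force: [0.1, -0.4, -5.3]
gripper_width: 0.25
gripper_force: 30.0
```

Emit:
jog_arm --pt "0 0 0.1 0" --pt "0 0 0.1 0" --pt "0 0 0 0"

```text
time_s: 16.0
tcp_pos: [0.4181, -0.3743, 0.2798]
ee_rot: [[-0.111, -0.994, 0.001], [-0.994, 0.111, -0.001], [0.001, -0.001, -1.0]]
wrist_force: [-1.3, 1.4, 2.6]
gripper_width: 0.248
gripper_force: 30.0
```

Emit:
jog_arm --pt "0 0 0 0" --pt "0 0 0 0" --pt "0 0 0 0" --grip 23

```text
time_s: 16.3
tcp_pos: [0.4185, -0.3743, 0.2796]
ee_rot: [[-0.112, -0.994, 0.002], [-0.994, 0.112, -0.001], [0.001, -0.002, -1.0]]
wrist_force: [-1.7, 0.9, 4.5]
gripper_width: 0.266
gripper_force: 3.5
```

Emit:
jog_arm --pt "0 -0.2 -0.05 0" --pt "0 -0.3 -0.05 0" --pt "0 -0.3 -0.05 0" --pt "0 -0.3 -0.05 0" --pt "0 0 0 0"

```text
time_s: 16.8
tcp_pos: [0.4411, -0.3767, 0.2826]
ee_rot: [[-0.111, -0.994, 0.001], [-0.994, 0.111, -0.0], [0.0, -0.001, -1.0]]
wrist_force: [0.5, -0.2, 1.1]
gripper_width: 0.264
gripper_force: 0.4
```

Emit:
jog_arm --pt "0 -0.2 0 0" --pt "0 -0.25 0 0" --pt "0 -0.25 0 0" --pt "0 -0.25 0.05 0" --pt "0 -0.25 0.05 0" --pt "0 0 0 0"

```text
time_s: 17.4
tcp_pos: [0.4645, -0.3793, 0.2805]
ee_rot: [[-0.112, -0.994, 0.0], [-0.994, 0.112, -0.0], [0.0, -0.0, -1.0]]
wrist_force: [0.7, 0.0, 0.3]
gripper_width: 0.26
gripper_force: 0.7
```

Run:
```python
from h import *
a=eyes.capture("scene"); s=sense(); print(s['tcp_pos'],s['gripper_force'],s['wrist_force'],s['time_s'])
cv2.imwrite("pics/s4.png",cv2.resize(a[80:240,110:270],(600,600),interpolation=3))
```

```text
[ 0.46416211 -0.37930246  0.28062957] 0.6083051080349833 [ 1.19031989 -0.78738758  0.35686203] 17.45
```

View pics/s4.png

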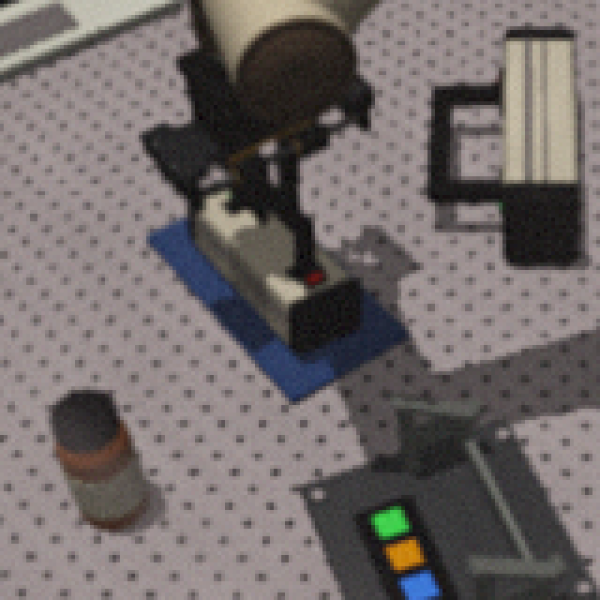

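The picture shows the lamp on the pad, nearly upright. I'll carry on gently.

Emit:
jog_arm --pt "0 -0.15 0.03 0" --pt "0 -0.15 0.03 0" --pt "0 -0.15 0.03 0" --pt "0 -0.15 0.03 0" --pt "0 -0.1 0 0" --pt "0 0 0 0"

```text
time_s: 18.05
tcp_pos: [0.478, -0.3809, 0.2783]
ee_rot: [[-0.112, -0.994, 0.0], [-0.994, 0.112, -0.0], [0.0, -0.0, -1.0]]
wrist_force: [0.7, -0.3, -0.2]
gripper_width: 0.266
gripper_force: 0.7
```

Emit:
jog_arm --pt "0 -0.1 0 0" --pt "0 -0.1 0 0" --pt "0 0 0 0"

```text
time_s: 18.35
tcp_pos: [0.4816, -0.3813, 0.2784]
ee_rot: [[-0.112, -0.994, -0.001], [-0.994, 0.112, 0.0], [-0.0, 0.001, -1.0]]
wrist_force: [-0.3, -0.1, 0.1]
gripper_width: 0.267
gripper_force: 0.0
```

Run:
```python
from fit import *
s=sense(); R=np.array(s['ee_rot']); G=np.array(s['tcp_pos'])+.164*R[:,2]; hd=np.degrees(np.arctan2(-R[1,1],-R[0,1])); print(G,hd,s['gripper_force'],s['wrist_force'],s['gripper_width']*87)
im=eyes.capture("scene"); cv2.imwrite("pics/s5.png",cv2.resize(im[80:240,110:270],(600,600),interpolation=3))
ms=eyes.outline_of("scene","lamp"); V=hull("scene",model(G,0,hd)[4]); m=max(ms,key=lambda d:(d['mask']&V).sum())['mask']
print(max((round((m&h).sum()/(m|h).sum(),3),th,dx,dy) for th in range(-10,22,3) for dx in(-.008,-.004,0,.004,.008) for dy in (-.01,-.005,0,.005,.01) for h in [hull("scene",model(np.array([G[0]+dx,G[1],.111]),th,hd,dy)[4])]))
```

```text
[ 0.48149719 -0.38127474  0.11435647] -6.427554958788944 0.0 [-0.29688205 -0.11198612  0.08756681] 23.245009256875484
(np.float64(0.819), -7, 0.008, 0)
```

View pics/s5.png

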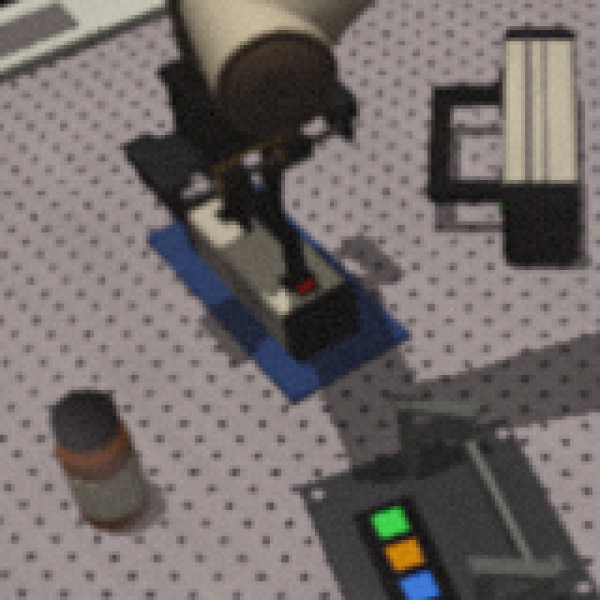

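The finger force has dropped to zero and the lamp looks flat near the middle of the pad. Opening and rising.

Emit:
jog_arm --pt "0 0 0 0" --pt "0 0 0 0" --pt "0 0 0 0" --pt "0 0 0 0" --pt "0 0 0 0" --pt "0 0 0 0" --grip 45

```text
time_s: 19.05
tcp_pos: [0.4816, -0.3813, 0.2784]
ee_rot: [[-0.112, -0.994, -0.0], [-0.994, 0.112, 0.0], [-0.0, 0.0, -1.0]]
wrist_force: [0.5, 0.2, 0.4]
gripper_width: 0.515
gripper_force: 0.0
```

Emit:
jog_arm --pt "0 0 -0.4 0" --pt "0 0 -0.8 0" --pt "0 0 -1 0" --pt "0 0 -1 0" --pt "0 0 -1 0" --pt "0 0 -1 0" --pt "0 0 -1 0" --pt "0 0 -1 0" --pt "0 0 0 0"

```text
time_s: 19.95
tcp_pos: [0.4818, -0.3815, 0.4265]
ee_rot: [[-0.111, -0.994, 0.006], [-0.994, 0.111, -0.004], [0.003, -0.007, -1.0]]
wrist_force: [0.1, -0.6, 0.8]
gripper_width: 0.517
gripper_force: 0.0
```

Emit:
jog_arm --pt "-1 0 0 0" --pt "-1 0 0 0" --pt "-1 0 0 0" --pt "-1 0 0 0" --pt "-1 0 0 0" --pt "-1 0 0 0" --pt "-1 0 0 0" --pt "0 0 0 0" --pt "0 0 0 0"

```text
time_s: 20.85
tcp_pos: [0.4972, -0.242, 0.422]
ee_rot: [[-0.111, -0.994, -0.001], [-0.994, 0.111, 0.0], [-0.0, 0.001, -1.0]]
wrist_force: [-0.9, -0.1, 0.5]
gripper_width: 0.52
gripper_force: 0.0
```

Run:
```python
from fit import *
from itertools import product
for c in("scene","wrist"):
    im=eyes.capture(c); cv2.imwrite(f"pics/{c}6.png",im)
    ms=eyes.outline_of(c,"lamp"); V=hull(c,model(np.array([.48,-.381,.111]),0,-6.4)[4]); m=max(ms,key=lambda d:(d['mask']&V).sum())['mask']
    q=[]
    for dx,dy,th,hd in product(np.arange(-.02,.021,.005),np.arange(-.02,.021,.005),(-6,-3,0,3,6),(-12,-9,-6.4,-4,-1)):
        h=hull(c,model(np.array([.48+dx,-.381+dy,.111]),th,hd)[4]); q.append((round((m&h).sum()/(m|h).sum(),3),round(dx,3),round(dy,3),th,hd))
    print(c,sorted(q)[::-1][:4])
    print([(round(d['conf'],2),[np.round(v,1) for v in rect(c,d['mask'],.008)]) for d in eyes.outline_of(c,"pad")][:1])
cv2.imwrite("pics/s7.png",np.hstack([cv2.resize(cv2.imread("pics/scene6.png")[90:220,120:250],(400,400),interpolation=3),cv2.resize(cv2.imread("pics/wrist6.png")[:300],(400,400*300//512+166))[:400]]))
```

```text
scene [(np.float64(0.893), np.float64(0.01), np.float64(-0.005), -6, -6.4), (np.float64(0.888), np.float64(0.01), np.float64(-0.01), -6, -6.4), (np.float64(0.883), np.float64(0.01), np.float64(0.0), -6, -9), (np.float64(0.882), np.float64(0.01), np.float64(-0.005), -6, -9)]
[(0.75, [array([ 482. , -379.2]), array([270.2, 131.3]), np.float64(83.7)])]Traceback (most recent call last):
  File "<stdin>", line 8, in <module>
  File "fit.py", line 7, in hull
    m=np.zeros((384,512),np.uint8); cv2.fillConvexPoly(m,cv2.convexHull(proj(c,V).round().astype(np.int32)),1); return m>0
                                                                        ~~~~^^^^^
  File "h.py", line 17, in proj
    s=sense(); T=np.eye(4); T[:3,:3]=s['ee_rot']; T[:3,3]=s['tcp_pos']; T=np.linalg.inv(T@np.array(k['T_tool_cam'])); P=X@T[:3,:3].T+T[:3,3]
ValueError: time passes only in moves, steps and waits
```

Run:
```python
import cv2,numpy as np
from h import *
im=cv2.imread("pics/scene6.png"); w=cv2.imread("pics/wrist6.png")
a=np.radians(-6.4); ex=np.array([np.cos(a),np.sin(a)]); ey=np.array([-np.sin(a),np.cos(a)])
a4=cv2.resize(im[95:225,125:255],(590,590),interpolation=3)
def q(hx,hy,z,col,C):
    P=np.array([[*(np.array(C)+sx*hx*ex+sy*hy*ey),z] for sx,sy in((-1,-1),(1,-1),(1,1),(-1,1))])
    p=((proj("scene",P)-[125,95])*590/130); cv2.polylines(a4,[p.astype(np.int32)],True,col,1)
q(.065,.135,.008,(255,255,0),(.481,-.381)); q(.035,.1,.008,(0,0,255),(.482,-.381)); q(.035,.1,.063,(0,255,0),(.482,-.381))
cv2.imwrite("pics/s7.png",np.hstack([a4,cv2.resize(w[:200,:],(200,590))[:, :]])) if 0 else cv2.imwrite("pics/s7.png",a4)
```

```text
(no output)
```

View pics/s7.png

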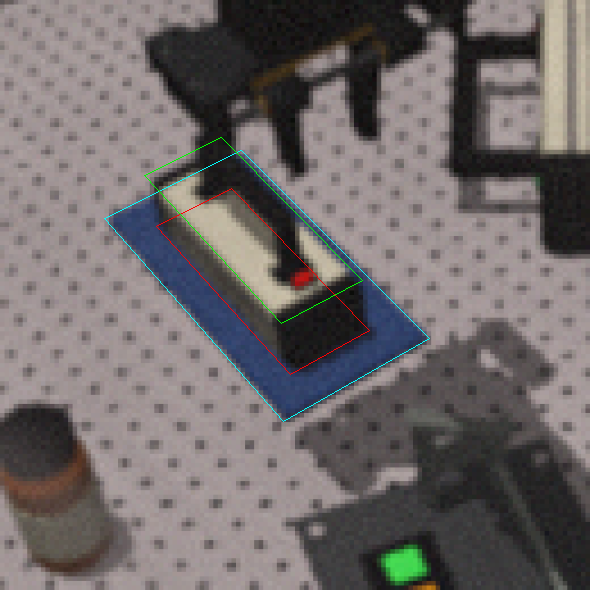

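The overlay shows the lamp resting freely on the pad, with about 25–30 mm of pad to spare on every side. The bottle and stand haven't moved, and the gripper is clear. Handing in.

```bash
python3 -c "
from station import r
print(r.finish_job())"
```

```text
the job is handed in; nothing more can be done
None
```

I lifted the UV lamp off its stand by the handle, lowered it onto the blue pad window down, let go, and handed the job in at about 21 s. The hand-in gave no verdict; in the last picture the lamp was on the pad with about 25 mm to spare, but the silhouette fit read about 6° of tilt, which I took as fitting error because nothing was propping the lamp up.

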